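# Clamp the jar on the shaker with the bayonet clamp

## Task

Secure the brown jar on the shaker: with closed fingertips, gently push the clamp's ball knob forward along the slot in the barrel, so that the rubber foot presses the jar against the two stop posts, then push it sideways round the corner to the end of the short leg, so that the clamp stays locked on the jar when you let go. Only push: do not force the knob against the ends of its slot, do not take the knob between the fingers, do not lift or tip the jar, and leave the other things on the bench where they are.

Things in the scene. Friction and masses are not known exactly. Their poses are not given: they have to be found in the camera images.
- shaker: Small orbital shaker, 180 x 100 mm, fixed; origin under its centre, on the worktop. x runs along its long side, the way the clamp pushes (from the barrel to the stop posts); y points to the side to which the slot's short leg turns, away from the control panel. Mat under the jar 60 mm high. Barrel: 34 mm thick, along x at y = 0 from x = -85 to -21 mm, axis 94 mm, top 111 mm above the worktop.
- clamp_rod (a joint): Travel of the clamp's push rod with foot and knob, m: 0 pulled back (open), 0.034 at the corner of the slot; grows along the shaker's +x. A return spring pushes it back with 2.5 N at 0 and 4.2 N at the corner; with the jar in the way the push grows to about 10 N. Locked, it rests at about 0.0325.
- clamp_lever (a joint): Turn of the knob's stud about the barrel's axis, rad: 0 upright (along the long leg, where the slot leaves it a play of 0.08), 0.75 at the end of the short leg, leaning to the shaker's +y. It can turn only when clamp_rod is within about 1.5 mm of 0.034; it turns lightly and stays where it is left. The fingers may push on knob and shaker with up to 30 N.
- knob (a point): Centre of the black ball knob, 22 mm in diameter, on an 8 mm stud, 40 mm from the barrel's axis: 134 mm above the worktop while upright, 123 mm when turned fully home. The stud runs in a slot 11 mm wide in the top of the barrel. Mind the robot's shoulder: a fixed reactor vessel with a lid 0.23 m wide and 0.19 m high stands close to the robot's left, centred at about x = 0.35, y = 0.11 m.
- slot_corner (a point): Where the ball's centre is at the corner of the slot: 34 mm along the shaker's +x from its start.
- slot_end (a point): Where the ball's centre is at the end of the short leg: 27.3 mm along the shaker's +y from slot_corner and 11 mm lower (an arc about the barrel's axis).
- clamp_foot: Round rubber pressure foot, 28 mm in diameter, on the front end of the rod, 94 mm above the worktop; it gives up to 10 mm against a spring of 0.9 N per mm. The origin is at its back.
- stops: Two upright rubber-covered stop posts, 16 mm in diameter and 55 mm high, 40 mm apart along the shaker's y, at x = 78.5 mm; origin midway between them on the platform.
- sample_jar: Brown glass jar with black cap, 52 mm in diameter, 66 mm high, 0.1 to 0.17 kg, loose on the mat between foot and posts, up to 25 mm from the posts; the foot pushes it home. Origin at the centre of its underside, z up.
- beaker: Bystander: small empty beaker, 54 mm wide, 70 mm high, in front of the water bath, left of the shaker; origin under its centre.
- vial_a: Bystander: vial with black cap, 23 mm wide, 52 mm high, past the posts' end of the shaker; origin under its centre.
- vial_b: Bystander: a second such vial beside it; origin under its centre.
- white_jar: Bystander: white jar, 60 mm wide, 71 mm high, on the worktop beside the water bath, behind the shaker; origin under its centre.
Not all that is in view belongs to the job. Of the things like the sample_jar, leave any that is turquoise; of the rest the smaller one is meant. Of the things that look like the shaker, take the one that is nearest to the robot's base at the start.

How it is judged:
On the way, in this order (a step that is already met when the one before it is completed fails the run):
1. the knob is pushed forward along the long leg of the slot (value of joint clamp_rod above 0.024 m), for 0.05 s.
2. the knob is pushed round the corner into the short leg (value of joint clamp_rod above 0.03 m and value of joint clamp_lever above 0.58 rad), for 0.1 s.
At the end, for the whole second after the job is handed in: Knob at the end of the short leg (clamp_lever over 0.60 of 0.75 rad), rod forward (over 30 mm); the foot holds the jar (over 1 N) against the posts (over 0.8 N); the jar upright (within 0.1 rad), still and flat on the mat (within 4 mm) (value of joint clamp_rod above 0.03 m and value of joint clamp_lever above 0.6 rad and contact force between clamp_foot and sample_jar above 1 N and contact force between sample_jar and stops above 0.8 N and angle between sample_jar's own z axis and vertical below 0.1 rad and z of sample_jar in the frame of shaker between 0.056 and 0.064 m and linear speed of sample_jar below 0.02 m/s); the robot touches nothing.
It fails at once if the knob is taken between the fingers (distance between the grasp point and knob below 0.013 m).
It fails at once if the knob or the shaker is forced (over 30 N) (contact force between the fingers and shaker above 30 N).
It fails at once if the jar is lifted off the mat or tipped (z of sample_jar in the frame of shaker above 0.07 m or angle between sample_jar's own z axis and vertical above 0.3 rad).
It fails at once if another thing on the bench is moved more than 25 mm (distance of any of beaker, vial_a, vial_b, white_jar from where it was at the start of the episode above 0.025 m).
It also fails if it takes over 35 s, if anything falls off the work surface, if the arm or the gripper's body presses on something with over 40 N, if the wrist force passes 120 N, or if a joint passes its speed limit or range.

## Robot

A 6-joint arm with a two-finger parallel gripper is mounted at the origin on a cart in front of the work surface, level with it; the furniture and walls round the work are solid. World frame = base frame: x ahead of the robot, y to its left, z up, the work surface at z = 0. Lengths are in m, angles in rad, forces in N, time in s.
With the tool pointing down it reaches from about 0.35 to 0.85 m from the base axis. Payload 8.1 kg.
Tool frame: the origin (TCP) lies at the very end of the fingers, on their centre line; the grasp point (between the pads) lies robot.grip_point_offset behind it (robot.grip_point_offset is the distance from the TCP to the grasp point, in m); z points along the fingers, y is the line along which they close (so a half turn about z gives the same grasp; the last joint's range is limited). The gripper opens to 93 mm and grips with 3 to 60 N. Pads are 15 mm wide; open, the fingers measure 128 mm over their backs; the gripper's body (75 mm by 188 mm) begins 65 mm behind the grasp point.
Start: joints at [-1.368, 0.13, 1.488, -0, 1.523, -0.085], TCP at [0.17, -0.575, 0.219] pointing down, gripper open.
Joint ranges: [-2.96, 2.96], [-0.89, 2.26], [0.02, 2.5], [-1.34, 4.48], [0, 2.73], [-2.66, 2.66]. Speed limits (rad/s): [2.39, 2.39, 2.79, 3.14, 3.14, 3.14].

## Interface

Orientations are given as a rotation vector (axis times angle).
In Python, from plant import robot, eyes gives the robot as it stands. The module is installed in compiled form; this text tells all that it offers.
- The arm moves only by the tool apply_moves, never from a script. Its argument "steps" is one flat list of numbers, 7 for each row, row after row: the shift along the tool's x, y, z in units of 30 mm (1.0 is 30 mm), then the turn, a rotation vector about the tool's x, y, z in units of 6 degrees (1.0 is 6 degrees), then the opening in per cent of the stroke, from 0 (shut) to 100 (fully open). In form: [dx, dy, dz, ax, ay, az, fingers, dx, dy, dz, ax, ay, az, fingers, ...]. A call has 1 to 12 rows; each row shifts and turns the commanded pose from where the row before left it, along the tool's axes as they then stand; what a row does not reach is not made up. A row lasts 1/12 s, in which the tool goes at most 41.7 mm and 7.16 degrees, less where a joint would pass 70% of its speed; a pose out of reach is approached as far as the arm can. A call is refused whole if a number of a shift passes 1 or a number of a turn 1, either way. A call with a gripper value outside its range is refused whole. The fingers move at their own pace and stop on an object; "grip_force" is the grip in N (left out, the last holds). Time passes only in rows, so rows that do not move let the fingers close. It gives the time, the measured TCP pose, the force, the opening and the grip force at its end, in the units of the state.
- robot.read_state(): the state, without advancing time (a new reading comes with each control period).
- eyes.read_camera(name): name is "side" or "top"; returns the picture (480x640x3 uint8, red, green, blue); there is no depth.
- eyes.calibration(name): a dict with "K" (3x3 intrinsics, pixels), "R" (3x3) and "t" (3): a world point X has camera coordinates R X + t. Camera axes: x right, y down, z forward; pixel columns grow to the right and rows downward; lengths in m; the calibration is good to about 2 mm. A picture is of the moment at which its call begins. calibration takes no time and is no camera call.
- robot.close_job(): hands the job in; it is judged then, once.
Trained networks look in the newest picture that a camera, given by its name, has taken for a name from the list of things; names that differ only in an ending like _2 or _b are one class to them, and where a whole thing is asked for, a point or a joint stands for the part that bears it (a point fixed in the world has none). Each returns a list of dicts, best first, with "conf" (0 to 1); they miss things now and then, are a little off and sometimes report something else, mostly with a low value. They report only what shows in the picture. A call takes as long as a camera call. They do not tell look-alikes from the thing itself.
- eyes.search_frame(camera, thing): "rect" ([left, top, width, height] in pixels, round what is visible of it).
- eyes.place_of(camera, thing): "xy" ([column, row] in pixels: a listed point, or the origin of a listed thing).
The state is a dict: "t": time; "q": joint angles; "dq": joint speeds; "joint_torque": joint torques, N m; "tool_pos": TCP position; "orientation": TCP orientation; "force": force on the tool from outside, world axes, zero at the start; "wrist_torque": the same for the moment, N m; "opening": finger opening in m; "gripper_force": force on a finger pad.
Only numpy, scipy, OpenCV 4.12 (cv2) and the standard library are available. Lean on these libraries where they do the work, as an engineer would, in place of code of your own. Each camera call takes 0.05 s, during which the arm holds its last target. There are 200 camera calls.

## Working session

There is one attempt and no reset: what is moved stays moved. The work goes in short steps, Python scripts to look and compute and a tool call to move; the robot and the scene stay as the last step left them, time stands still between calls to the robot, and variables do not carry over. Pictures are saved under pics/ and viewed, at most 10 in all, crops included, and the job is handed in when it is done.

Besides the shell and the picture viewer there is one more tool, called as name(argument=value, ...) on one line, values as JSON. apply_moves: Moves the arm, as the interface text tells. Its arguments: {"type":"object","properties":{"steps":{"type":"array"},"grip_force":{"type":"number"}},"required":["steps"]}

```bash
mkdir -p pics
cat > h.py <<'E'
import numpy as np, cv2
from plant import robot, eyes
def cal(c):
    d=eyes.calibration(c); return np.array(d["K"]),np.array(d["R"]),np.array(d["t"]).ravel()
def proj(c,X):
    K,R,t=cal(c); p=K@(R@np.array(X)+t); return p[:2]/p[2]
def onz(c,uv,z):
    K,R,t=cal(c); d=R.T@np.linalg.inv(K)@np.array([uv[0],uv[1],1.]); o=-R.T@t
    return o+d*(z-o[2])/d[2]
E
python3 - <<'E'
from h import *
for c in ("side","top"):
    im=eyes.read_camera(c); cv2.imwrite(f"pics/{c}0.png",im[:,:,::-1])
    K,R,t=cal(c); print(c,K.tolist(),(-R.T@t).round(3),R.round(2).tolist())
    for th in ("shaker","sample_jar","knob","stops"):
        print(th,[(np.round(d["rect"]).tolist(),round(d["conf"],2)) for d in eyes.search_frame(c,th)],[(np.round(d["xy"],1).tolist(),round(d["conf"],2)) for d in eyes.place_of(c,th)])
s=robot.read_state();print(s["t"],s["tool_pos"],s["orientation"],s["opening"],robot.grip_point_offset)
E
```

```text
side [[601.2701449294361, 0.0, 326.1685071789786], [0.0, 601.2701449294361, 243.94708112559493], [0.0, 0.0, 1.0]] [ 0.04  -1.275  1.149] [[0.93, -0.36, 0.02], [-0.23, -0.62, -0.75], [0.29, 0.7, -0.66]]
shaker [([316.0, 142.0, 44.0, 52.0], 0.97), ([269.0, 257.0, 70.0, 82.0], 0.55)] [([302.3, 313.6], 0.76), ([340.5, 194.0], 0.68)]
sample_jar [([365.0, 328.0, 22.0, 30.0], 0.87), ([331.0, 342.0, 33.0, 46.0], 0.76), ([299.0, 285.0, 22.0, 32.0], 0.59)] [([374.9, 351.2], 0.82), ([343.4, 375.5], 0.6), ([308.9, 307.8], 0.56)]
knob [([329.0, 329.0, 9.0, 17.0], 0.75), ([286.0, 254.0, 6.0, 17.0], 0.49)] [([319.7, 321.1], 0.59), ([329.3, 146.3], 0.54), ([289.9, 256.8], 0.41), ([311.3, 305.1], 0.29)]
stops [([307.0, 300.0, 28.0, 23.0], 0.55), ([347.0, 173.0, 18.0, 9.0], 0.46)] [([288.5, 256.0], 0.65), ([319.7, 318.3], 0.57)]
top [[582.5585550967091, 0.0, 315.9548891597612], [0.0, 582.5585550967091, 242.66848129926115], [0.0, 0.0, 1.0]] [ 0.401 -0.196  1.421] [[-0.01, -1.0, 0.0], [-1.0, 0.01, -0.07], [0.07, -0.0, -1.0]]
shaker [([124.0, 146.0, 85.0, 51.0], 0.74), ([319.0, 262.0, 83.0, 58.0], 0.62)] [([176.5, 178.6], 0.75), ([359.3, 288.6], 0.69), ([372.1, 290.5], 0.29)]
sample_jar [([362.0, 279.0, 24.0, 24.0], 0.91), ([417.0, 232.0, 21.0, 20.0], 0.76), ([428.0, 263.0, 40.0, 33.0], 0.71), ([319.0, 262.0, 83.0, 58.0], 0.31)] [([443.1, 280.1], 0.96), ([371.2, 288.5], 0.78)]
knob [([123.0, 166.0, 11.0, 10.0], 0.53), ([329.0, 296.0, 3.0, 7.0], 0.5)] [([126.6, 167.9], 0.44), ([333.9, 300.4], 0.38)]
stops [([390.0, 273.0, 14.0, 24.0], 0.66), ([194.0, 151.0, 12.0, 28.0], 0.49), ([353.0, 286.0, 8.0, 13.0], 0.33)] [([396.3, 286.1], 0.67), ([340.1, 282.8], 0.5), ([200.7, 167.7], 0.44)]
0.9 [ 0.17032691 -0.57534093  0.21866617] [3.10908693e+00 4.50493374e-01 9.97187162e-06] 0.09291796452579913 0.0188
```

Run:
```python
import cv2
a=cv2.imread("pics/top0.png");b=cv2.imread("pics/side0.png")
cv2.imwrite("pics/topc.png",cv2.resize(a[225:335,290:480],None,fx=4.2,fy=4.2,interpolation=cv2.INTER_CUBIC))
cv2.imwrite("pics/sidec.png",cv2.resize(b[235:395,240:400],None,fx=3.7,fy=3.7,interpolation=cv2.INTER_CUBIC))
```

```text
(no output)
```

View pics/top0.png

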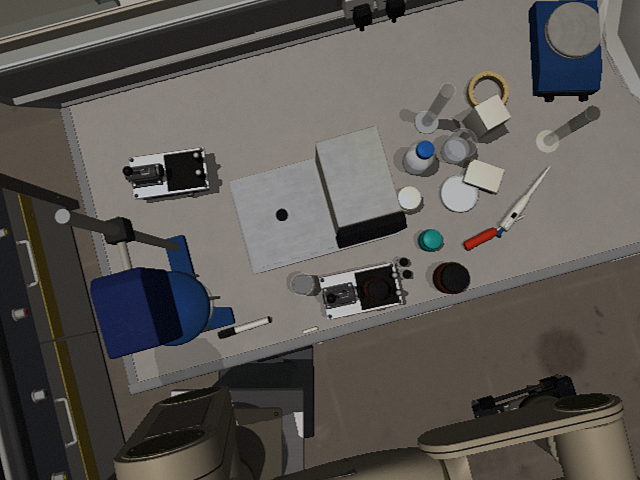

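View pics/topc.png

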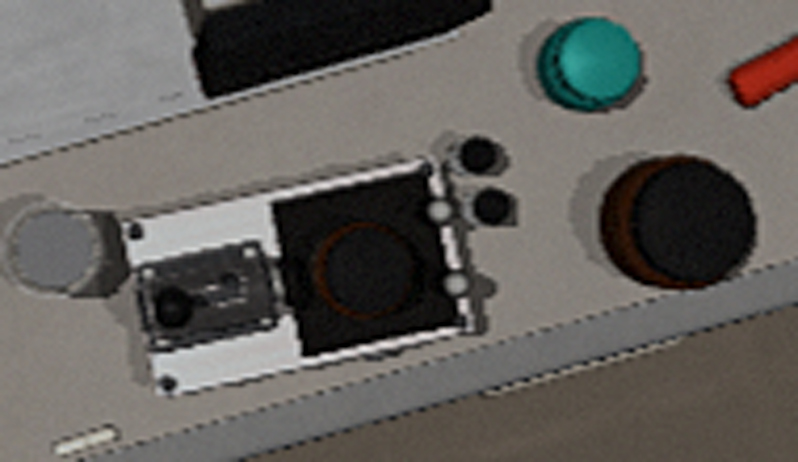

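View pics/sidec.png

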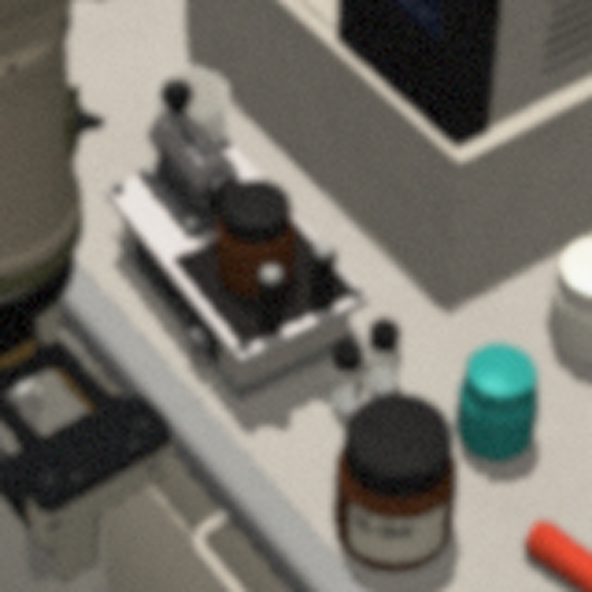

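The side and top crops agree:

- **Shakers (top):** the near one is at (360,290) and the far one at (166,172). I take the near one.
- **Jars (top):** the brown one on the near shaker is at (377,290), the big brown one at (451,277) and the turquoise one at (431,240). I take the one on the near shaker.
- **Knob:** top (331.5,297.7), side (288,261).
- **Bystanders:** the beaker is at top (305,284) and the vials are at (404,262) and (407,274).

Run:
```python
from h import *
C=lambda p:(p[0]/4.2+290-.4,p[1]/4.2+225-.4)
g=lambda p,z:onz("top",C(p),z)
# plate corners
A,B,D,E_=[g(p,.06) for p in ((125,218),(432,160),(160,392),(485,325))]
print("plate",A,B,D,E_, np.linalg.norm(B-A),np.linalg.norm(E_-D),np.linalg.norm(D-A))
for a,b in((A,B),(D,E_)): print("yaw",np.degrees(np.arctan2((b-a)[1],(b-a)[0])))
S=[g(p,.115) for p in((439,211),(456,284))];print("stops",S,np.linalg.norm(S[0]-S[1]),np.degrees(np.arctan2(*(S[0]-S[1])[[1,0]]))-90)
k=g((174,305),.134);print("knob top",k)
print("barrel back corners",[g(p,.111) for p in((140,275),(158,347),(258,243),(275,318))])
sk=(177/3.7+240-.4,95/3.7+235-.4);print("knob side",onz("side",sk,.134), sk, proj("side",k))
# least squares triangulate
def ray(c,uv):
    K,R,t=cal(c);d=R.T@np.linalg.inv(K)@[uv[0],uv[1],1];return -R.T@t,d/np.linalg.norm(d)
def tri(u1,u2):
    M=0;b=0
    for c,u in(("top",u1),("side",u2)):
        o,d=ray(c,u);P=np.eye(3)-np.outer(d,d);M=M+P;b=b+P@o
    return np.linalg.solve(M,b)
print("tri",tri(C((174,305)),sk))
print("jar cap",g((370,262),.126),"beaker top",g((52,248),.07),"vials",g((478,155),.052),g((495,207),.052))
```

```text
plate [ 0.42048527 -0.20417991  0.06      ] [ 0.45120434 -0.37528139  0.06      ] [ 0.3243186  -0.22263717  0.06      ] [ 0.35958646 -0.40295948  0.06      ] 0.17383721216757447 0.183738821042477 0.09792190639336253
yaw -79.82171661865637
yaw -78.93364960108634
stops [array([ 0.42196651, -0.37126944,  0.115     ]), array([ 0.38311204, -0.37959702,  0.115     ])] 0.03973686624001569 -77.90295524352653
knob top [ 0.37371188 -0.22898212  0.134     ]
barrel back corners [array([ 0.38932306, -0.21159657,  0.111     ]), array([ 0.3510182 , -0.22081451,  0.111     ]), array([ 0.40580865, -0.27479784,  0.111     ]), array([ 0.36584553, -0.28333625,  0.111     ])]
knob side [ 0.36938148 -0.2232088   0.134     ] (287.43783783783783, 260.2756756756757) [289.83780467 261.34984404]
tri [ 0.37098305 -0.22797476  0.13768215]
jar cap [ 0.39523348 -0.33287777  0.126     ] beaker top [ 0.40419815 -0.16375588  0.07      ] vials [ 0.45407047 -0.40213418  0.052     ] [ 0.42492099 -0.41106522  0.052     ]
```

apply_moves(steps=[0.4,-0.425,0,0,0,0,0,0.8,-0.85,0,0,0,0,0,0.8,-0.85,0,0,0,0,0,0.8,-0.85,0,0,0,0,0,0.8,-0.85,0,0,0,0,0,0.8,-0.85,0,0,0,0,0,0.8,-0.85,0,0,0,0,0,0.8,-0.85,0,0,0,0,0,0.8,-0.85,0,0,0,0,0,0.8,-0.85,0,0,0,0,0,0.8,-0.85,0,0,0,0,0,0.4,-0.425,0,0,0,0,0], grip_force=10)

```text
t: 1.9
tool_pos: [0.345, -0.2286, 0.2189]
orientation: [-3.108, -0.453, -0.002]
force: [0.2, 0.2, -0.1]
opening: 0.018
gripper_force: 0.0
```

apply_moves(steps=[0,0,0,0,0,0.5,0,0,0,0,0,0,1,0,0,0,0,0,0,1,0,0,0,0,0,0,1,0,0,0,0,0,0,1,0,0,0,0,0,0,1,0,0,0,0,0,0,1,0,0,0,0,0,0,1,0,0,0,0,0,0,0.9,0,0,0,0,0,0,0,0])

```text
t: 2.73
tool_pos: [0.3439, -0.2315, 0.2188]
orientation: [3.003, -0.923, 0.0]
force: [0.7, 0.4, -0.1]
opening: 0.0001
gripper_force: 0.0
```

apply_moves(steps=[-0.15,-0.5,0,0,0,0,0,-0.15,-0.55,0,0,0,0,0,0,0,0,0,0,0,0,0,0,0.6,0,0,0,0,0,0,0.6,0,0,0,0,0,0,0.6,0,0,0,0,0,0,0.5,0,0,0,0,0,0,0.5,0,0,0,0,0,0,0.3,0,0,0,0,0,0,0.2,0,0,0,0,0,0,0,0,0,0,0])

```text
t: 3.65
tool_pos: [0.3532, -0.2, 0.1185]
orientation: [-3.005, 0.914, 0.003]
force: [0.2, 0.3, -0.2]
opening: 0.0007
gripper_force: 0.0
```

Run:
```python
from h import *
s=robot.read_state();print(s["t"],s["tool_pos"],s["force"])
a=eyes.read_camera("top")[:,:,::-1];b=eyes.read_camera("side")[:,:,::-1]
f=lambda i,x,y:cv2.resize(i[y:y+110,x:x+110],(400,400),interpolation=cv2.INTER_CUBIC)
cv2.imwrite("pics/a1.png",np.hstack([f(a,290,220),f(b,240,225)]))
p=s["tool_pos"];print(proj("top",p),proj("side",p))
```

```text
3.65 [ 0.35324643 -0.20004846  0.11854424] [ 0.19993734  0.29290693 -0.23051793]
[317.93894603 306.42462264] [278.57092645 260.42810184]
```

View pics/a1.png

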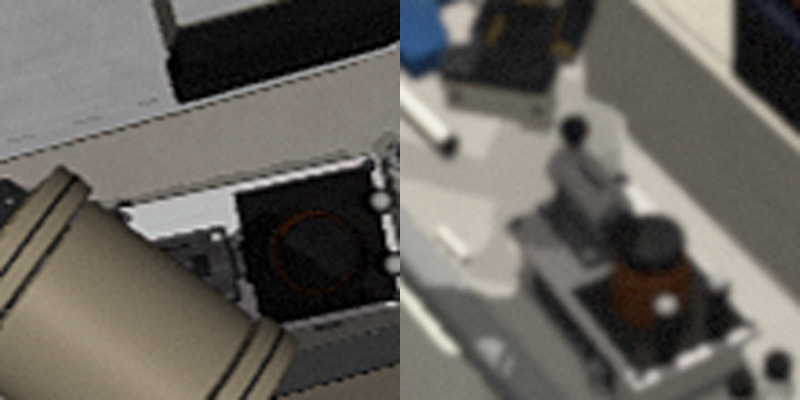

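Run:
```python
from h import *
b=eyes.read_camera("side")[:,:,::-1]
x,y=230,170
im=cv2.resize(b[y:y+120,x:x+120],(600,600),interpolation=cv2.INTER_CUBIC)
p=np.array(robot.read_state()["tool_pos"])
for z in (0,.0188,.084):
    u=proj("side",p+[0,0,z]);cv2.circle(im,tuple(int(v) for v in (u-[x,y])*5),3,(0,0,255),-1)
cv2.imwrite("pics/a2.png",im)
```

```text
(no output)
```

View pics/a2.png

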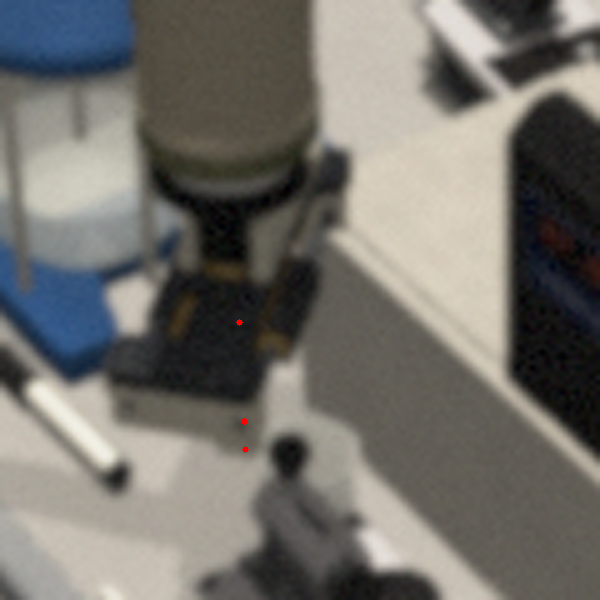

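Run:
```python
from h import *
for z in (0,.05,.1,.15,.2,.25):
    print(z,[onz("side",u,z)[:2].round(3) for u in((296,216),(350,264))],[onz("top",u,z)[:2].round(3) for u in((255,272),(335,249),(405,235))], "bottom",onz("side",(302,262),z)[:2].round(3))
```

```text
0 [array([0.501, 0.096]), array([ 0.572, -0.159])] [array([ 0.434, -0.048]), array([ 0.488, -0.243]), array([ 0.521, -0.415])] bottom [ 0.449 -0.105]
0.05 [array([0.481, 0.037]), array([ 0.549, -0.208])] [array([ 0.433, -0.053]), array([ 0.485, -0.242]), array([ 0.517, -0.407])] bottom [ 0.431 -0.156]
0.1 [array([ 0.461, -0.023]), array([ 0.526, -0.256])] [array([ 0.431, -0.058]), array([ 0.482, -0.24 ]), array([ 0.513, -0.4  ])] bottom [ 0.413 -0.207]
0.15 [array([ 0.441, -0.083]), array([ 0.503, -0.305])] [array([ 0.43 , -0.063]), array([ 0.479, -0.238]), array([ 0.508, -0.392])] bottom [ 0.396 -0.258]
0.2 [array([ 0.421, -0.142]), array([ 0.48 , -0.353])] [array([ 0.429, -0.069]), array([ 0.476, -0.237]), array([ 0.504, -0.384])] bottom [ 0.378 -0.309]
0.25 [array([ 0.401, -0.202]), array([ 0.457, -0.402])] [array([ 0.428, -0.074]), array([ 0.473, -0.235]), array([ 0.5  , -0.377])] bottom [ 0.36 -0.36]
```

The zoomed side view shows the fingertip about 45 zoomed px left of the knob (tip near (279,260), knob near (288,261)). The gap matches the plan. The bath is about 0.15 m high, so it sits below the gripper body.

apply_moves(steps=[0.08,0.08,0,0,0,0,0,0.08,0.08,0,0,0,0,0,0.06,0.06,0,0,0,0,0,0.06,0.06,0,0,0,0,0,0,0,0,0,0,0,0])

```text
t: 4.22
tool_pos: [0.3563, -0.2122, 0.1198]
orientation: [-3.005, 0.917, 0.0]
force: [-0.9, 0.4, -0.1]
opening: 0.0005
gripper_force: 0.2
```

apply_moves(steps=[0.05,0.05,0,0,0,0,0,0.05,0.05,0,0,0,0,0,0.05,0.05,0,0,0,0,0,0,0,0,0,0,0,0])

```text
t: 4.55
tool_pos: [0.3574, -0.2183, 0.1195]
orientation: [-3.005, 0.916, 0.001]
force: [-0.6, 2.6, 0.6]
opening: 0.0004
gripper_force: 0.9
```

apply_moves(steps=[0.05,0.05,0,0,0,0,0,0.05,0.05,0,0,0,0,0,0.05,0.05,0,0,0,0,0,0,0,0,0,0,0,0])

```text
t: 4.88
tool_pos: [0.3587, -0.2247, 0.1196]
orientation: [-3.005, 0.916, 0.0]
force: [-1.0, 1.9, -0.5]
opening: 0.0004
gripper_force: 1.0
```

apply_moves(steps=[0.05,0.05,0,0,0,0,0,0.05,0.05,0,0,0,0,0,0.05,0.05,0,0,0,0,0,0.05,0.05,0,0,0,0,0,0,0,0,0,0,0,0])

```text
t: 5.3
tool_pos: [0.3603, -0.2329, 0.1195]
orientation: [-3.005, 0.916, 0.0]
force: [-1.0, 4.2, -0.2]
opening: 0.0007
gripper_force: 1.5
```

apply_moves(steps=[0.05,0.05,0,0,0,0,0,0.05,0.05,0,0,0,0,0,0,0,0,0,0,0,0])

```text
t: 5.55
tool_pos: [0.3611, -0.237, 0.1195]
orientation: [-3.005, 0.916, 0.0]
force: [-0.8, 4.4, 0.1]
opening: 0.0003
gripper_force: 1.6
```

apply_moves(steps=[0.05,0.05,0,0,0,0,0,0.05,0.05,0,0,0,0,0,0,0,0,0,0,0,0])

```text
t: 5.8
tool_pos: [0.3619, -0.2411, 0.1196]
orientation: [-3.005, 0.916, 0.0]
force: [-0.8, 3.9, -0.9]
opening: 0.0007
gripper_force: 1.7
```

apply_moves(steps=[0.05,0.05,0,0,0,0,0,0.03,0.03,0,0,0,0,0,0,0,0,0,0,0,0])

```text
t: 6.05
tool_pos: [0.3625, -0.2441, 0.1195]
orientation: [-3.005, 0.916, 0.001]
force: [-1.5, 6.1, 1.3]
opening: 0.0007
gripper_force: 2.2
```

apply_moves(steps=[0.04,0.04,0,0,0,0,0,0.04,0.04,0,0,0,0,0,0,0,0,0,0,0,0])

```text
t: 6.3
tool_pos: [0.3631, -0.247, 0.1195]
orientation: [-3.004, 0.916, 0.002]
force: [-2.1, 8.4, 1.7]
opening: 0.0004
gripper_force: 3.1
```

apply_moves(steps=[0.04,-0.02,0,0,0,0,0,0.04,-0.03,0,0,0,0,0,0,0,0,0,0,0,0])

```text
t: 6.55
tool_pos: [0.366, -0.2469, 0.1195]
orientation: [-3.004, 0.915, 0.002]
force: [-2.1, 7.4, 1.5]
opening: 0.0006
gripper_force: 3.2
```

apply_moves(steps=[0.05,-0.05,0,0,0,0,0,0.05,-0.04,0,0,0,0,0,0,0,0,0,0,0,0])

```text
t: 6.8
tool_pos: [0.3706, -0.2478, 0.1199]
orientation: [3.004, -0.916, 0.002]
force: [0.5, -0.1, -0.0]
opening: 0.0005
gripper_force: 0.0
```

Run:
```python
from h import *
a=eyes.read_camera("top")[:,:,::-1];b=eyes.read_camera("side")[:,:,::-1]
f=lambda i,x,y:cv2.resize(i[y:y+80,x:x+80],(400,400),interpolation=cv2.INTER_CUBIC)
im=f(b,260,225)
for q in (robot.read_state()["tool_pos"],):
    u=proj("side",q);cv2.circle(im,tuple(int(v) for v in (u-[260,225])*5),3,(0,0,255),-1)
cv2.imwrite("pics/a3.png",np.hstack([f(a,320,240),im]))
xs=np.array([.191,-.982,0]);ys=np.array([.982,.191,0]);k=np.array([.3725,-.2275,.134])
print("corner side",(proj("side",k+.034*xs)-[260,225])*5+[400,0],"end",(proj("side",k+.034*xs+.0273*ys-[0,0,.011])-[260,225])*5+[400,0])
```

```text
corner side [580.4174337  220.82400904] end [628.40411556 217.25982997]
```

View pics/a3.png

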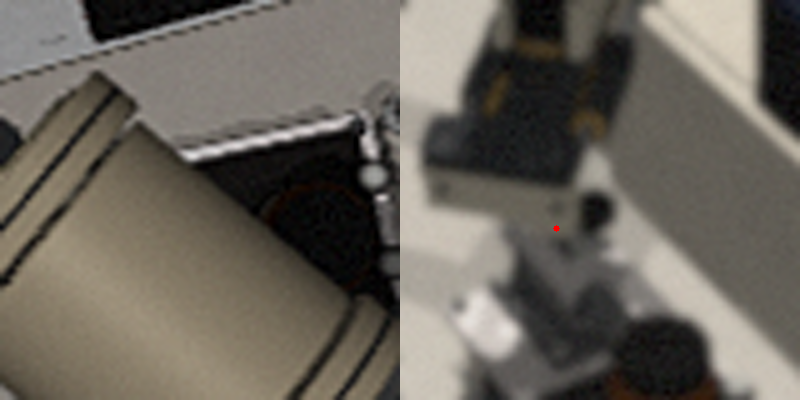

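apply_moves(steps=[0.06,-0.06,0,0,0,0,0,0.06,-0.06,0,0,0,0,0,0.06,-0.06,0,0,0,0,0,0,0,0,0,0,0,0])

```text
t: 7.23
tool_pos: [0.378, -0.2457, 0.1196]
orientation: [-3.005, 0.916, -0.0]
force: [0.4, 0.6, 0.6]
opening: 0.0009
gripper_force: 0.1
```

apply_moves(steps=[0.05,-0.05,0,0,0,0,0,0.05,-0.05,0,0,0,0,0,0,0,0,0,0,0,0])

```text
t: 7.48
tool_pos: [0.3819, -0.2446, 0.1194]
orientation: [-3.005, 0.916, 0.001]
force: [-0.3, 2.3, -1.6]
opening: 0.0003
gripper_force: 0.7
```

apply_moves(steps=[0.04,-0.04,0,0,0,0,0,0.04,-0.04,0,0,0,0,0,0,0,0,0,0,0,0])

```text
t: 7.73
tool_pos: [0.385, -0.2439, 0.1193]
orientation: [-3.005, 0.916, 0.002]
force: [-3.0, 2.2, -2.8]
opening: 0.0006
gripper_force: 1.5
```

apply_moves(steps=[0.03,-0.03,0,0,0,0,0,0.03,-0.03,0,0,0,0,0,0,0,0,0,0,0,0])

```text
t: 7.98
tool_pos: [0.3865, -0.2435, 0.119]
orientation: [3.005, -0.916, -0.005]
force: [-7.0, 1.9, -2.4]
opening: 0.0008
gripper_force: 3.5
```

apply_moves(steps=[0.03,-0.03,0,0,0,0,0,0,0,0,0,0,0,0])

```text
t: 8.15
tool_pos: [0.3868, -0.2435, 0.1189]
orientation: [3.004, -0.916, -0.007]
force: [-11.2, 0.6, 1.2]
opening: 0.0008
gripper_force: 5.2
```

apply_moves(steps=[0.03,-0.03,0,0,0,0,0,0,0,0,0,0,0,0])

```text
t: 8.32
tool_pos: [0.3871, -0.2434, 0.1188]
orientation: [3.003, -0.916, -0.01]
force: [-17.2, -0.3, 1.5]
opening: 0.0005
gripper_force: 7.0
```

The tool has stopped moving while the force climbs, so the knob is at the slot's end. I'll back off, rise and check.

apply_moves(steps=[-0.1,0,0,0,0,0,0,-0.3,0,0,0,0,0,0,-0.5,0,0,0,0,0,0,0,0,-0.6,0,0,0,0,0,0,-1,0,0,0,0,0,0,-1,0,0,0,0,-0.8,0,-1,0,0,0,0,-1,0,0,0,0,0,0,-1,0,0,0,0,0,0,-1,0,0,0,0,0,0,0,0,0,0,0,0,0])

```text
t: 9.23
tool_pos: [0.2717, -0.1636, 0.2295]
orientation: [3.003, -0.915, 0.008]
force: [-0.8, -0.2, 0.2]
opening: 0.0006
gripper_force: 0.0
```

Run:
```python
from h import *
a=eyes.read_camera("top")[:,:,::-1];b=eyes.read_camera("side")[:,:,::-1]
f=lambda i,x,y:cv2.resize(i[y:y+100,x:x+100],(400,400),interpolation=cv2.INTER_CUBIC)
cv2.imwrite("pics/a4.png",np.hstack([f(a,315,240),f(b,260,225)]))
xs=np.array([.191,-.982,0]);ys=np.array([.982,.191,0]);k=np.array([.3725,-.2275,.134])
e=k+.0325*xs+.0273*ys-[0,0,.011];print((proj("top",e)-[315,240])*4,(proj("side",e)-[260,225])*4+[400,0])
```

```text
[108.36393922 170.59622478] [581.47958054 172.3816544 ]
```

View pics/a4.png

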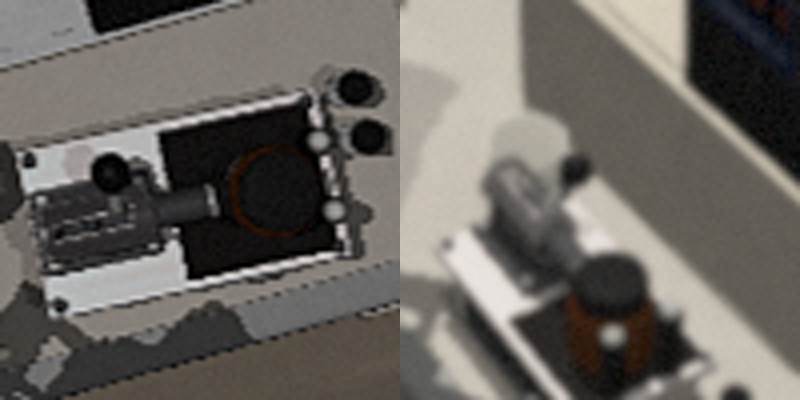

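The knob shows at crop (109,172), against a predicted slot end of (108,171). The rod is out and the jar is against the posts, so I'm handing it in.

```bash
python3 -c "
from h import *
print(robot.close_job())"
```

```text
the job is handed in; nothing more can be done
None
```

The job is handed in: in the last camera view the knob sits at the end of the short leg, the foot holds the brown jar against the stop posts, and the arm is clear; the interface gave no verdict.

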